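# Load a vial rack on the shaker and spring the clamp arm shut

### The job

Lift the loaded vial rack off the top of the pile and stand it in the bay on the shaker's deck, between the corner guides. Then take the tension spring from its parking slot, hook its leg down through the hole in the end of the clamp arm, stretch it across to the post and drop its eye over the post's head into the groove, so that the arm holds the rack hard against the guides. Leave the two spare racks and the things standing about where they are.

Things in the scene. Friction and masses are not known exactly. Their poses are not given: they have to be found in the camera images.
- shaker: low white laboratory shaker, fixed; origin on the table under the centre of its grey deck; x away from its front panel, y to its left, z up. Deck 260 (x) x 236 (y) mm, top at z = 70. In its frame (mm): bay centre (50, -5), spring post (-65, -95), pivot of the clamp arm (110, 67), parking slot for the spring's leg along y at x = -112, y -10 to 105, 10 wide, 20 deep.
- bay (a point): point on the deck where the centre of the rack's underside lies when fully home; axes as the shaker's. Flared corner guides 26 mm high at its right (-y) side (the middle 90 mm are free for a finger) and end stops leave the rack 3.5 mm of play at each end (along x). Its left (+y) side is open: set the rack in about 5 mm left of home, the clamp arm pushes it against the guides.
- rack: white rack with seven capped vials, top of a pile of three; 62 (x) x 118 (y) x 36 mm, caps to 57 mm; origin at the centre of its underside, z up. The vials are tight in it (about 0.3 kg in all). Grasp it across its 62 mm width at mid-length, at its top rim (32 to 36 mm up). In the bay its long axis (y) lies along the shaker's x, either way round.
- spare_high: empty rack of the same size, directly under the loaded one; stays on the pile
- spare_low: empty rack of the same size, bottom of the pile, standing on the table; a rack adds 36 mm to the pile
- clamp_arm (a joint): swing of the flat aluminium clamp arm about its upright pivot, rad: 0 = its rubber pad (90 mm from the pivot) touches a rack fully home, positive = open, its free front end swung to the left; -0.08 to 0.30, friction 0.1 N m holds it. 14 mm wide, 14 to 22 mm above the deck, runs 175 mm from the pivot to its hole, along the shaker's -x when closed.
- clamp_hole (a point): centre of the 10 mm through hole in the 28 mm square free end of the clamp arm, at the top face (22 mm above the deck, the end is 8 mm thick, open below)
- spring: plain steel tension spring, 150 mm long, lying on the deck, leg down in the slot; origin on its axis above the leg, z up (leg to -z), spring runs to its -y: coil 16 mm thick from 20 to 80 mm, square plug, eye. The leg is 4 mm wire, 23 mm down from the axis, its tip leans 3 mm towards the coil. Hooked in, the neck rests on the arm with the axis 2 mm above it.
- hook_tip (a point): lower end of the spring's leg (22 mm below the axis)
- plug (a point): middle of the flat-sided square plug between coil and eye, 36 mm long, 14 mm wide, 16 mm high, on the axis 98 mm from the leg at rest; hold the spring here, fingers either side across its axis, to carry, hook and stretch it
- eye (a point): centre of the flat eye ring at the spring's far end, 36 mm beyond the plug's middle, 134 mm from the leg at rest; ring hole 20 mm, wire 4 mm, on the spring's axis height, hole upright
- spring_stretch (a joint): stretch of the spring, m: 0 = relaxed (coil closed), range 0 to 0.06; it begins to stretch at 4 N and then takes 0.2 N per mm; it is about 0.02 when fitted
- post (a point): middle of the groove of the fixed steel post, 19 mm above the deck: shoulder 16 mm wide up to 5 mm below this point, groove 8 mm wide, head 13 mm wide from 5 to 10 mm above it. 162 mm from the arm's hole when the arm is closed. The eye goes over the head from above, then draws into the groove, its centre about 6 mm off the post towards the coil.
- dropper: amber dropper bottle, 31 x 32 x 100 mm, bystander, origin under its centre
- glue: green glue stick standing up, 30 x 30 x 88 mm, bystander, origin under its centre
- petri: clear petri dish, 93 mm across, 14 mm high, bystander, origin under its centre
- tape: wide roll of tape, 108 mm across, 50 mm high, bystander, origin under its centre

How it is judged:
By the outcome, as a careful person would: the job done as asked, in the order asked, and still so for the second after the job is handed in, with the robot touching nothing.
It also fails if it takes over 51 s, if anything falls off the work surface, if the arm or the gripper's body presses on something with over 40 N, if the wrist force passes 120 N, or if a joint passes its speed limit or range.

### The arm

A 6-joint arm with a two-finger parallel gripper is mounted at the origin on a cart in front of the work surface, level with it; the furniture and walls round the work are solid. World frame = base frame: x ahead of the robot, y to its left, z up, the work surface at z = 0. Lengths are in m, angles in rad, forces in N, time in s.
With the tool pointing down it reaches from about 0.35 to 0.8 m from the base axis. Payload 7.3 kg.
Tool frame: the origin (TCP) lies between the finger pads; the fingertips stand 25 mm ahead of it and the grasp point (between the pads) lies 6 mm ahead of it (r.tip_extent is the distance from the TCP to the fingertips, in m); z points along the fingers, y is the direction in which the jaws open and shut (so a half turn about z gives the same grasp; the last joint's range is limited). The gripper opens to 85 mm and grips with 20 to 120 N. Pads are 22 mm wide; open, the fingers measure 114 mm over their backs; the gripper's body (76 mm by 85 mm) begins 54 mm behind the grasp point. The pads swing forward as they close: fully open they stand 13 mm farther back than shut.
Start: joints at [1.163, 0.342, 1.524, -0, 1.275, -0.146], TCP at [0.136, 0.507, 0.256] pointing down, gripper open.
Joint ranges: [-2.53, 2.53], [-0.77, 2.02], [0.04, 2.7], [-1, 4.14], [0.28, 2.66], [-3.11, 3.11]. Speed limits (rad/s): [2.57, 2.57, 3.14, 3.14, 3.14, 3.14].

### API

Orientations are given as a unit quaternion [x, y, z, w].
In Python, from workcell import r, command_gripper, optics gives the robot as it stands. The module is installed in compiled form; this text tells all that it offers. Calls block until the motion is done:
- r.reach(position, orientation): joint-space move of the TCP to a pose.
- r.move_straight(position, orientation=None, speed=0.15, max_force=None): straight line of the TCP; orientation=None keeps the orientation; speed is the mean speed in m/s. With max_force (N) it stops when the force on the tool has changed by that much, and returns True; else False.
- r.movej(angles): joint-space move.
- command_gripper(opening, force=None): finger opening in m; force is the grip in N (None keeps the last); returns when the fingers have stopped.
- r.hold(seconds).
- r.solve_ik(position, orientation): joint angles nearest the present ones, or None.
- r.read_state(): the state.
- optics.get_image(name): name is "scene" or "top" or "wrist"; returns (picture, depth): 384x512x3 uint8, red, green, blue; 384x512 float32, m along the optical axis (not along the pixel's ray), 0 where there is no reading.
- optics.camera_model(name): a dict with "K" (3x3 intrinsics, pixels), "R" (3x3) and "t" (3): a world point X has camera coordinates R X + t; the wrist camera has in their place "tool_from_camera" (4x4, takes a point from camera to tool coordinates, whose origin is the TCP and whose axes are the flange's). Camera axes: x right, y down, z forward; pixel columns grow to the right and rows downward; lengths in m; the calibration is good to about 2 mm. A picture is of the moment at which its call begins: read the wrist's pose just before it. camera_model takes no time and is no camera call.
A pose or a line that the arm cannot do raises r.PlanningError and nothing moves.
- r.finish_job(): hands the job in, once; it reports no verdict.
The state is a dict: "time_s": time; "joint_positions": joint angles; "dq": joint speeds; "tau": joint torques, N m; "eef_pos": TCP position; "eef_rot": TCP orientation; "contact_force": force on the tool from outside, world axes, zero at the start; "torque": the same for the moment, N m; "grip_width": finger opening in m.
Only numpy, scipy, OpenCV 4.12 (cv2) and the standard library are available. Lean on these libraries where they do the work, as an engineer would, in place of code of your own. Each camera call takes 0.05 s, during which the arm holds its last target. There are 200 camera calls.

## Working session

There is one attempt and no reset: what is moved stays moved. The work goes in short steps, each a Python script; the robot and the scene stay as the last script left them, time stands still between calls to the robot, and variables do not carry over. Pictures are saved under pics/ and viewed, about 8 in all and at most 12, crops included, and the job is handed in when it is done.

```bash
mkdir -p pics; cat > h.py <<'E'
import numpy as np, cv2
from workcell import r, command_gripper, optics
def cloud(name, T=None):
    """picture, depth, world points per pixel"""
    s=r.read_state(); img,d=optics.get_image(name); m=optics.camera_model(name); K=m["K"]
    v,u=np.mgrid[:d.shape[0],:d.shape[1]]
    P=np.stack([(u-K[0][2])/K[0][0]*d,(v-K[1][2])/K[1][1]*d,d],-1)
    if name=="wrist":
        from scipy.spatial.transform import Rotation as Ro
        M=np.array(m["tool_from_camera"]); P=P@M[:3,:3].T+M[:3,3]
        W=P@Ro.from_quat(s["eef_rot"]).as_matrix().T+np.array(s["eef_pos"])
    else:
        W=(P-np.array(m["t"]))@np.array(m["R"])
    W[d==0]=np.nan
    return img,d,W
def save(name,img): cv2.imwrite("pics/"+name+".png",cv2.cvtColor(img,cv2.COLOR_RGB2BGR))
E
python3 - <<'E'
from h import *
for n in ("top","scene"):
    i,d,W=cloud(n); save(n+"0",i); np.savez(n+"0.npz",i=i,d=d,W=W)
    m=optics.camera_model(n); print(n,np.array(m["K"]).round(1).tolist(),(-np.array(m["R"]).T@np.array(m["t"])).round(3))
s=r.read_state(); print(s["time_s"],s["eef_rot"],s["grip_width"],r.tip_extent)
E
```

```text
top [[476.0, 0.0, 257.6], [0.0, 476.0, 192.7], [0.0, 0.0, 1.0]] [ 0.258 -0.114  1.894]
scene [[461.5, 0.0, 252.0], [0.0, 461.5, 192.9], [0.0, 0.0, 1.0]] [-0.197 -0.588  1.079]
0.1 [ 1.30534208e-01  9.91443571e-01 -6.59122805e-04 -1.76370185e-04] 0.08511321733070709 0.025
```

View pics/top0.png

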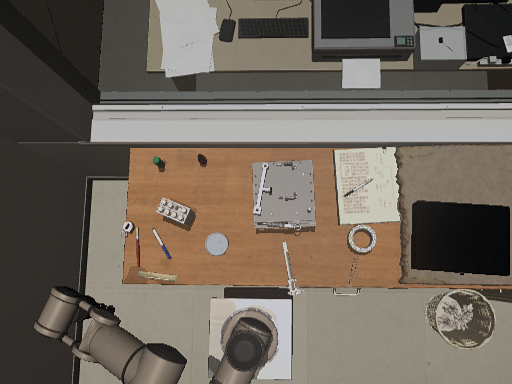

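View pics/scene0.png

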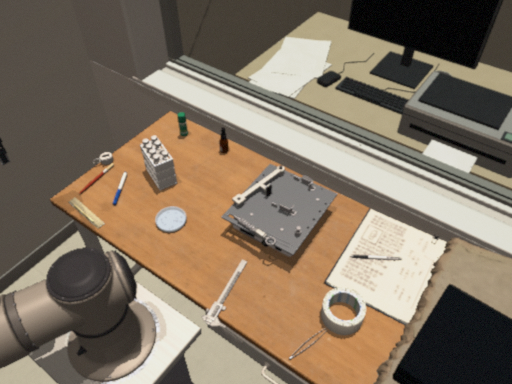

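The top view shows the pile at about (175,210), the shaker deck at (283,195) with the arm at its left and the spring along its front edge, the petri dish at (217,244) and the tape at (362,240). Next I measure the deck and rack coarsely from depth.

```bash
python3 - <<'E'
from h import *
f=np.load("top0.npz"); i,d,W=f["i"],f["d"],f["W"]
v,u=np.mgrid[:384,:512]
def rect(m):
    P=W[m][:,:2].astype(np.float32); c,s,a=cv2.minAreaRect(P*1000); return m.sum(),np.round(c,1),np.round(s,1),round(a,2)
box=lambda a,b,c,e:(u>a)&(u<b)&(v>c)&(v<e)
deck=box(240,325,150,240)&(W[...,2]>.062)&(W[...,2]<.078)
print("deck",rect(deck),np.median(W[deck][:,2]),cv2.boxPoints(cv2.minAreaRect((W[deck][:,:2]*1000).astype(np.float32))).round())
pile=box(145,205,185,235)
for lo,hi in((.03,.2),(.135,.15),(.15,.2)): 
    print(lo,rect(pile&(W[...,2]>lo)&(W[...,2]<hi)))
print(np.median(W[box(130,150,180,200)][:,2]))
for n,b in dict(drop=box(192,212,148,170),glue=box(148,166,150,172),petri=box(203,230,230,258),tape=box(345,380,222,258)).items():
    m=b&(W[...,2]>.008); print(n,rect(m),np.nanmax(W[m][:,2]))
cv2.imwrite("pics/crop0.png",cv2.resize(cv2.cvtColor(i[140:260,140:340],cv2.COLOR_RGB2BGR),None,fx=4,fy=4,interpolation=2))
E
```

```text
deck (np.int64(3228), array([ 548. , -126.6]), array([271.5, 236.2]), 2.51) 0.07065612111677505 [[ 407.  -15.]
 [ 418. -251.]
 [ 689. -239.]
 [ 678.   -3.]]
0.03 (np.int64(571), array([481.6, 293.9]), array([121.3,  62.6]), 67.12)
0.135 (np.int64(11), array([480. , 295.2]), array([96.7, 42.3]), 66.15)
0.15 (np.int64(0), array([0., 0.]), array([0., 0.]), 0.0)
nan
drop (np.int64(95), array([705.9, 200.9]), array([87.6, 67.8]), 6.79) 0.1042943269200803
glue (np.int64(100), array([690.5, 387.5]), array([58.5, 75.9]), 87.63) 0.09894712351693945
petri (np.int64(424), array([358.5, 135.7]), array([102.5,  99. ]), 0.6) 0.029160161100096824
tape (np.int64(447), array([ 379.6, -438.5]), array([132.9, 130.2]), 0.34) 0.06446269244992865
```

View pics/crop0.png

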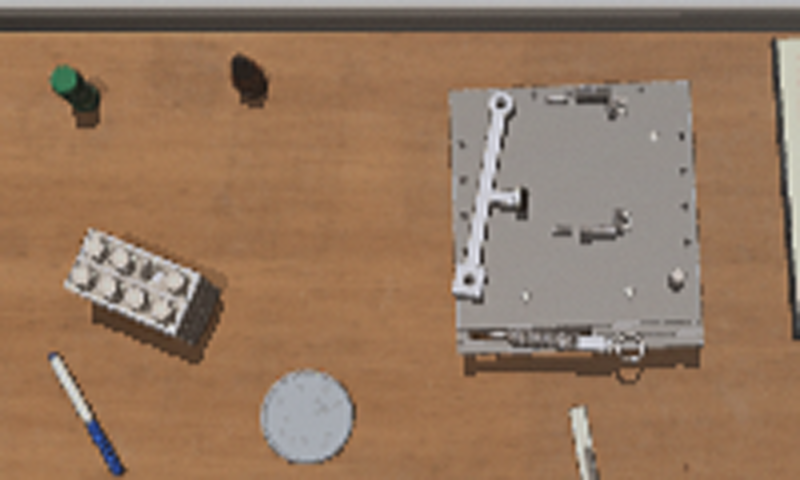

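The crop shows the arm open about 0.2 rad: pivot at (500,103), hole at (468,280). The post is at (676,278), the spring runs along the front slot from (490,335) to its eye at (630,347), and the pile's long axis is about 67° from x. I'll take a closer wrist view of the shaker, then one of the pile.

```bash
cat >> h.py <<'E'
def down(ax):
    """tool pointing down, tool x at world angle ax (deg); tool y is at ax-90"""
    b=np.radians(ax)/2; return [np.cos(b),np.sin(b),0,0]
E
python3 - <<'E'
from h import *
m=optics.camera_model("wrist"); print(np.array(m["tool_from_camera"]).round(3).tolist(), np.array(m["K"]).round(0).tolist())
for p,a in (([.482,.294,.2],247),([.482,.294,.2],67),([.6,-.13,.2],182),([.6,-.13,.2],2),([.43,-.18,.15],272),([.43,-.18,.15],92),([.5,-.13,.42],182)):
    q=r.solve_ik(p,down(a)); print(p,a,None if q is None else np.round(q,2))
r.reach([.54,-.12,.40],down(182)); print(r.read_state()["time_s"])
i,d,W=cloud("wrist"); save("w1",i); np.savez("w1.npz",i=i,d=d,W=W)
E
```

```text
[[0.0, -0.966, -0.26, 0.066], [1.0, 0.0, 0.001, -0.0], [-0.001, -0.26, 0.966, -0.117], [0.0, 0.0, 0.0, 1.0]] [[305.0, 0.0, 257.0], [0.0, 305.0, 192.0], [0.0, 0.0, 1.0]]
[0.482, 0.294, 0.2] 247 [ 0.41  0.46  1.5  -0.    1.18 -2.33]
[0.482, 0.294, 0.2] 67 [ 0.41  0.46  1.5  -0.    1.18  0.81]
[0.6, -0.13, 0.2] 182 [-0.34  0.55  1.35 -0.    1.24 -1.94]
[0.6, -0.13, 0.2] 2 [-0.34  0.55  1.35 -0.    1.24  1.2 ]
[0.43, -0.18, 0.15] 272 [-0.56  0.36  1.83 -0.    0.95  2.55]
[0.43, -0.18, 0.15] 92 [-0.56  0.36  1.83 -0.    0.95 -0.6 ]
[0.5, -0.13, 0.42] 182 [-0.4   0.26  1.2  -0.    1.68 -2.01]
2.7833
```

View pics/w1.png

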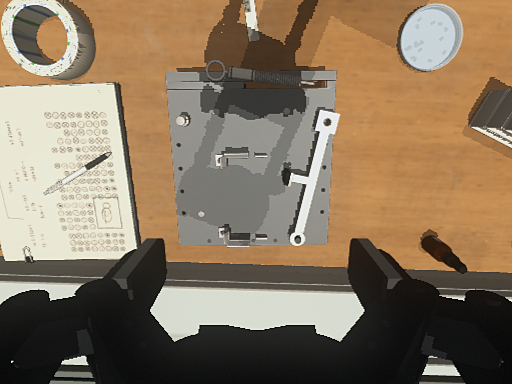

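The wrist view shows the pivot at (296,239), hole at (326,122), post head at (182,119), spring eye at (216,70), plug near (241,73), and leg near (328,74). I now cast rays for these.

```bash
cat >> h.py <<'E'
from scipy.spatial.transform import Rotation as Ro
def ray(px,z,s=None,pose=None):
    """wrist pixel -> world point on the plane at height z"""
    m=optics.camera_model("wrist"); M=np.array(m["tool_from_camera"]); p,q=pose
    Rw=Ro.from_quat(q).as_matrix(); D=Rw@M[:3,:3]@np.linalg.inv(m["K"])@[px[0],px[1],1]; o=Rw@M[:3,3]+p
    return o+D*(z-o[2])/D[2]
E
python3 - <<'E'
from h import *
f=np.load("w1.npz"); i,d,W=f["i"],f["d"],f["W"]
s=r.read_state(); pose=(np.array(s["eef_pos"]),s["eef_rot"]); print(pose,s["grip_width"])
np.savez("pose1.npz",p=pose[0],q=pose[1])
g=cv2.cvtColor(i,cv2.COLOR_RGB2GRAY)
bright=((g>170)&(W[...,2]>.05)&(W[...,2]<.12)).astype(np.uint8)
n,l,st,c=cv2.connectedComponentsWithStats(bright)
for k in range(1,n):
    if st[k,4]>12: print(c[k].round(1),st[k],np.nanmedian(W[l==k][:,2]).round(4))
def P(px,z): return (ray(px,z,pose=pose)*1000).round(1)
print("pivot",P((296,239),.094),"hole",P((327,122),.092),"post",P((182,119),.099))
deck=((W[...,2]>.064)&(W[...,2]<.076)); print(np.nanmedian(W[deck][:,2]))
Q=W[deck][:,:2]; Q=Q[(Q[:,0]>.38)&(Q[:,0]<.72)&(Q[:,1]<.02)&(Q[:,1]>-.28)]
print(cv2.minAreaRect((Q*1000).astype(np.float32)))
cr=cv2.resize(i[55:255,155:355],None,fx=4,fy=3,interpolation=cv2.INTER_CUBIC); cr=cv2.resize(i[60:135,160:350],None,fx=4,fy=4,interpolation=cv2.INTER_CUBIC)
c2=cv2.resize(i[200:260,160:350],None,fx=4,fy=4,interpolation=cv2.INTER_CUBIC)
save("w1c",np.vstack([cr,c2]))
E
```

```text
(array([ 0.54010104, -0.11920956,  0.39991047]), array([-1.80436414e-02,  9.99837190e-01,  1.14222617e-04, -8.38386223e-05])) 0.08526962852933741
[13.3  1.9] [10  0  7  4 13] 0.0505
[72.5 39.1] [70 37  6  6 13] 0.0504
[61.5 66.9] [58 63  8 10 22] 0.0504
[307.   82.5] [301  82  13   2  13] 0.08
[324.9  87.7] [319  86  11   3  14] 0.0707
[312.9 171.3] [ 288  110   52  136 1634] 0.092
[181. 121.] [176 117  12   9  73] 0.0985
[235.3 153.9] [224 153  22   2  24] 0.0963
[217.9 159.8] [215 155   8  12  52] 0.0719
[261. 156.] [255 156  13   1  13] 0.0817
[200.6 213.8] [198 212   6   5  23] 0.0716
[220.6 232.7] [219 228   5  10  34] 0.0718
[261.  238.5] [256 238  11   2  22] 0.0824
[ 37.4 288.9] [  0 281  83  23 976] 0.077
[254.3 309.6] [ 150  287  214   55 8172] 0.0776
[453.7 296.9] [440 295  25   6  63] 0.0773
[509.1 298.4] [506 297   6   5  18] 0.0768
[ 75.6 361. ] [ 61 356  27   9 161] 0.0851
[440.3 370.2] [422 364  38  12 319] 0.0861
pivot [658.5 -55.5  94. ] hole [486.1 -25.   92. ] post [ 489.  -220.5   99. ]
0.06990378512030518
((551.8624267578125, -126.00879669189453), (260.548583984375, 236.53762817382812), 2.596096992492676)
```

View pics/w1c.png

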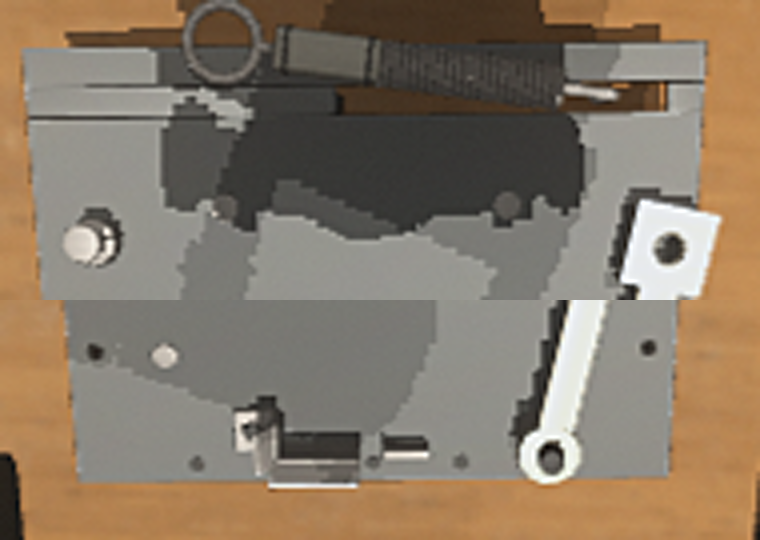

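The enlarged crop puts the pivot at (297.3,238.8), hole at (327.5,122) and post head at (180.5,120.8). The deck corners are near (165.8,72.5), (336.2,70.5), (327,243.8) and (179.5,245). The spring is skewed slightly in its slot: eye about (215.8,70), plug about (240,72.5), leg about (308,83).

```bash
python3 - <<'E'
from h import *
f=np.load("pose1.npz"); pose=(f["p"],f["q"])
P=lambda px,z:(ray(px,z,pose=pose)*1000)[:2]
meas=[P((165.8,72.5),.07),P((336.2,70.5),.07),P((327,243.8),.07),P((179.5,245),.07),P((297.3,238.8),.094),P((180.5,120.8),.099)]
mod=np.array([[-130,-118],[-130,118],[130,118],[130,-118],[110,67],[-65,-95]],float)
M=np.array(meas)
def fit(idx):
    A=mod[idx];B=M[idx];H=(A-A.mean(0)).T@(B-B.mean(0)); t=np.arctan2(H[0,1]-H[1,0],H[0,0]+H[1,1])
    R=np.array([[np.cos(t),-np.sin(t)],[np.sin(t),np.cos(t)]]); c=B.mean(0)-R@A.mean(0); return t,c,R
for idx in ([0,1,2,3],[4,5],range(6)):
    t,c,R=fit(list(idx)); print(np.degrees(t).round(2),c.round(1),(M-(mod@R.T+c)).round(1).tolist())
loc=lambda p:((p-c)@R).round(1)
for n,px,z in(("hole",(327.5,122),.092),("eye",(215.8,70),.078),("plugtop",(240.5,73),.086),("plugL",(231,71),.086),("plugR",(252,74),.086),("coilL",(254,75),.086),("coilR",(299,82),.086),("neck",(308,83),.078)): print(n,P(px,z).round(1),loc(P(px,z)))
h=loc(P((327.5,122),.092))-[110,67]; print(np.hypot(*h),np.arctan2(h[1],-h[0]))
W=np.load("w1.npz")["W"]; print(W[70:77,232:252:4,2].round(3)); print(W[60:80,205:228:3,2].round(3)[::4]); print(W[72:92:2,290:312:4,2].round(3))
E
```

```text
2.63 [ 551.9 -125.1] [[1.2, 1.0], [0.8, -0.8], [-0.8, -0.5], [-1.2, 0.3], [-0.5, -0.4], [0.2, 0.4]]
2.61 [ 551.7 -125.1] [[1.4, 1.0], [1.0, -0.8], [-0.7, -0.4], [-1.0, 0.4], [-0.4, -0.4], [0.4, 0.4]]
2.62 [ 551.8 -125.1] [[1.3, 1.0], [0.9, -0.8], [-0.8, -0.4], [-1.1, 0.3], [-0.5, -0.4], [0.2, 0.4]]
hole [486.  -24.3] [-61.1 103.7]
eye [ 423.8 -178.2] [-130.3  -47.2]
plugtop [ 427.2 -144.5] [-125.3  -13.6]
plugL [ 425.2 -157.1] [-127.9  -26.2]
plugR [ 427.9 -129.2] [-124.     1.6]
coilL [ 429.  -126.5] [-122.7    4.2]
coilR [435.6 -66.1] [-113.4   64.3]
neck [435.7 -52.7] [-112.6   77.6]
174.9917140895534 0.2112928941859725
[[0.086 0.087 0.086 0.085 0.084]
 [0.086 0.086 0.087 0.085 0.086]
 [0.086 0.087 0.088 0.086 0.087]
 [0.087 0.086 0.087 0.086 0.088]
 [0.087 0.088 0.085 0.086 0.086]
 [0.085 0.085 0.085 0.085 0.086]
 [0.086 0.085 0.085 0.087 0.086]]
[[-0.001 -0.001  0.078  0.081  0.079  0.001  0.     0.001]
 [ 0.002  0.08   0.    -0.001 -0.002  0.079  0.081  0.001]
 [ 0.079 -0.001 -0.    -0.001  0.002  0.     0.08  -0.002]
 [ 0.078  0.071  0.07   0.069  0.07   0.07   0.079  0.08 ]
 [ 0.069  0.082  0.071  0.068  0.072  0.079  0.079  0.07 ]]
[[ 0.071  0.07   0.07   0.071  0.07   0.07 ]
 [ 0.07   0.069  0.071  0.07   0.069  0.069]
 [ 0.085  0.084  0.082  0.071  0.071  0.069]
 [ 0.085  0.086  0.084  0.069  0.07   0.071]
 [ 0.086  0.084  0.087  0.07   0.069  0.069]
 [ 0.085  0.085  0.086  0.08   0.08   0.08 ]
 [ 0.084  0.083  0.085 -0.001  0.001  0.079]
 [ 0.     0.081  0.082 -0.     0.    -0.   ]
 [ 0.07   0.07   0.071  0.07     nan  0.07 ]
 [ 0.071  0.07   0.07   0.069  0.07   0.07 ]]
```

The shaker pose fits to about 1 mm: centre (551.8, -125.1), yaw 2.62°, arm at 0.21 rad, arm length 175.0 against 175 given. Next the pile.

```bash
python3 - <<'E'
from h import *
r.reach([.482,.294,.27],down(247))
s=r.read_state(); i,d,W=cloud("wrist"); print(s["time_s"]); save("w2",i); np.savez("w2.npz",i=i,d=d,W=W,p=s["eef_pos"],q=s["eef_rot"])
near=np.hypot(W[...,0]-.482,W[...,1]-.294)<.09
for lo,hi in((.098,.118),(.120,.138),(.06,.2)):
    m=near&(W[...,2]>lo)&(W[...,2]<hi); m=cv2.morphologyEx(m.astype(np.uint8),cv2.MORPH_OPEN,np.ones((3,3)))>0
    if m.sum()>10: print(lo,m.sum(),np.median(W[m][:,2]),cv2.minAreaRect((W[m][:,:2]*1000).astype(np.float32)))
E
```

```text
4.4417
0.098 4067 0.10698806778407033 ((481.09503173828125, 295.52874755859375), (117.90410614013672, 61.999454498291016), 67.5718765258789)
0.12 2818 0.1289242788049405 ((481.2074890136719, 295.27362060546875), (103.24198150634766, 47.9692497253418), 67.4910659790039)
0.06 8092 0.10742486258956392 ((480.97283935546875, 295.23876953125), (119.09603118896484, 62.00186538696289), 67.56641387939453)
```

View pics/w2.png

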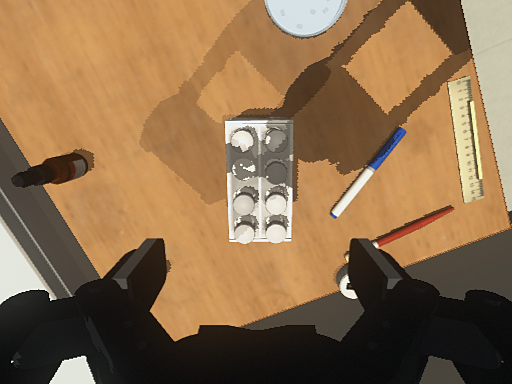

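The rack measures (481.1, 295.5), 67.57° and 117.9 × 62.0 mm, with its rim at 107 and caps at 129 mm, all as expected. Picking it now.

```bash
python3 - <<'E'
from h import *
q=down(247.57)
r.reach([.4811,.2955,.20],q)
hit=r.move_straight([.4811,.2955,.108],q,speed=.12,max_force=12); print(hit,r.read_state()["eef_pos"][2])
command_gripper(.045,40); s=r.read_state(); print(s["grip_width"],s["contact_force"],s["time_s"],r.tip_extent)
if s["grip_width"]>.055:
    r.move_straight([.4811,.2955,.125],speed=.06); r.move_straight([.4811,.2955,.22],speed=.2)
    s=r.read_state(); print(s["grip_width"],np.round(s["contact_force"],1),s["time_s"])
    i,d,W=cloud("scene"); save("s3",i[110:310,80:360])
E
```

```text
False 0.10907766082508069
0.06049669230103578 [-1.49336992 -0.73981935  5.23991963] 6.1583 0.025
0.06043567250507005 [ 0.3  0.3 -3.1] 7.2167
```

```bash
cat >> h.py <<'E'
YAW=np.radians(2.62)
RS=np.array([[np.cos(YAW),-np.sin(YAW)],[np.sin(YAW),np.cos(YAW)]])
def S(x,y,z):
    """shaker frame (mm, z above table) -> world m"""
    return [*((RS@[x,y]+[551.8,-125.1])/1000),z/1000]
E
python3 - <<'E'
from h import *
q=down(182.62)
r.reach(S(50,0,200),q)
r.move_straight(S(50,0,140),q,speed=.2)
hit=r.move_straight(S(50,0,103),q,speed=.05,max_force=6)
s=r.read_state(); print(hit,s["eef_pos"],S(50,0,103),np.round(s["contact_force"],1),s["time_s"])
i,d,W=cloud("scene"); save("s4",cv2.resize(i[140:270,190:360],None,fx=4,fy=4,interpolation=cv2.INTER_CUBIC))
E
```

```text
True [ 0.60128026 -0.12245629  0.10700846] [np.float64(0.601747733713012), np.float64(-0.12281441540650156), 0.103] [-0.4 -0.1  4.9] 9.95
```

View pics/s4.png

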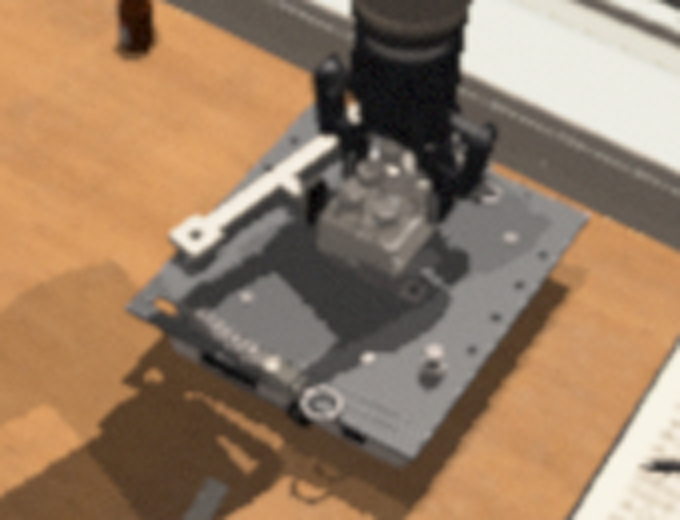

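The scene view shows the rack seated flat on the deck between the guides, in the bay. TCP is 107 against 107 expected. I'll release and look down at the rack and spring.

```bash
python3 - <<'E'
from h import *
command_gripper(.074,40)
p=r.read_state()["eef_pos"]; r.move_straight([p[0],p[1],.20],speed=.2)
r.reach(S(-60,40,270),down(92.62))
s=r.read_state(); print(s["time_s"],s["grip_width"])
i,d,W=cloud("wrist"); save("w5",i); np.savez("w5.npz",i=i,d=d,W=W,p=s["eef_pos"],q=s["eef_rot"])
L=(W[...,:2]*1000-[551.8,-125.1])@RS
def rep(n,m):
    m=cv2.morphologyEx(m.astype(np.uint8),cv2.MORPH_OPEN,np.ones((2,2)))>0
    if m.sum()>5: print(n,m.sum(),np.median(W[m][:,2]).round(4),[np.round(a,1) for a in cv2.minAreaRect(L[m].astype(np.float32))])
z=W[...,2]
nb=(abs(L[...,0]-50)<75)&(abs(L[...,1])<45)
rep("rim",nb&(z>.100)&(z<.112)); rep("caps",nb&(z>.121)&(z<.133))
rep("arm",(z>.089)&(z<.095)&(L[...,1]>55)&(L[...,0]<118)&(L[...,0]>-90))
sp=(L[...,0]<-95)&(L[...,0]>-150)&(L[...,1]<120)&(L[...,1]>-80)
rep("spring>.082",sp&(z>.0825)&(z<.1)); rep("ring",sp&(z>.0755)&(z<.0825)&(L[...,1]<-20))
rep("post",(abs(L[...,0]+65)<15)&(abs(L[...,1]+95)<15)&(z>.093))
E
```

```text
12.3 0.07385184142553396
rim 2846 nan [array([ 63.1, -17.5]), array([ 89., 202.]), np.float64(75.2)]
caps 2612 nan [array([86.1, -1.2]), array([ 48.3, 238.2]), np.float64(56.7)]
arm 3781 nan [array([50.7, 79.3]), array([ 29.6, 255.4]), np.float64(78.8)]
spring>.082 1039 nan [array([-124.7,   -4.1]), array([139.9,  21. ]), np.float64(74.2)]
ring 238 0.0789 [array([-138.9,  -70.4]), array([75.6, 27.2]), np.float64(65.3)]
post 108 0.0982 [array([ -64.1, -131.7]), array([85.5, 14.6]), np.float64(87.5)]
```

View pics/w5.png

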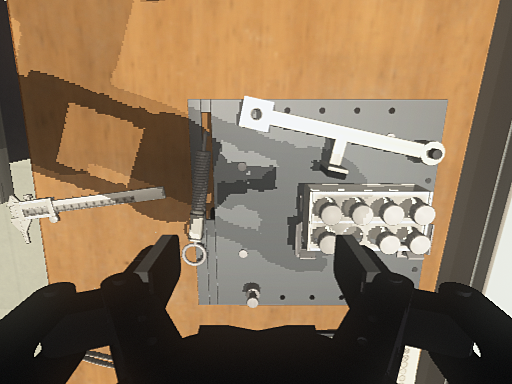

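The view shows the rack in the bay (305–432, 185–258), the arm hole at (256,115), pivot at (432,153), post head at (253,302), and the spring from its leg at about (207,115) to the eye at (194,253). I'll recompute with cleaner masks.

```bash
python3 - <<'E'
from h import *
f=np.load("w5.npz"); i,W=f["i"],f["W"]; L=(W[...,:2]*1000-[551.8,-125.1])@RS; z=W[...,2]
v,u=np.mgrid[:384,:512]
def rep(n,m,k=3):
    m=m&np.isfinite(z); m2=cv2.morphologyEx(m.astype(np.uint8),cv2.MORPH_OPEN,np.ones((k,k)))>0; m=m&m2
    if m.sum()>5: print(n,m.sum(),np.median(z[m]).round(4),[np.round(a,1) for a in cv2.minAreaRect(L[m].astype(np.float32))])
vis=v<270
rep("rim",vis&(u>290)&(v>170)&(u<440)&(z>.100)&(z<.112)); rep("caps",vis&(u>310)&(v>170)&(u<440)&(z>.121)&(z<.133))
sp=(u<222)&(u>180)&(v<268)&(v>100)
rep("plug+coil",sp&(z>.0825)&(z<.095)); rep("plug",sp&(v>215)&(v<242)&(z>.0835)&(z<.095),2); rep("ring",sp&(z>.0745)&(z<.083)&(v>236),1)
rep("post",(u>240)&(u<265)&(v>288)&(v<312)&(z>.094),2)
# per-row centreline of spring
for a in range(100,242,6):
    m=sp&(v==a)&(z>.0775)&(z<.095)
    if m.sum()>1: print(a,m.sum(),L[m].mean(0).round(1),np.median(z[m]).round(4),(np.ptp(L[m][:,0])).round(1))
pose=(f["p"],f["q"])
for n,px,h in(("hole",(256.5,115),.092),("pivot",(432.5,153),.094),("post",(252.5,302),.099)):
    p=ray(px,h,pose=pose)*1000; print(n,((p[:2]-[551.8,-125.1])@RS).round(1))
save("w5c",np.hstack([cv2.resize(i[95:320,175:275],None,fx=2.6,fy=2.6,interpolation=2),cv2.resize(i[165:270,285:445],None,fx=3.3,fy=3.3,interpolation=2)[:347].repeat(1,0) if 0 else cv2.copyMakeBorder(cv2.resize(i[165:270,285:445],None,fx=3.2,fy=3.2,interpolation=2),0,585-336,0,0,0)]))
E
```

```text
rim 2948 0.1048 [array([48.5, 10.5]), array([ 82.7, 118.1]), np.float64(89.9)]
caps 2575 0.1266 [array([48.5,  0.7]), array([103.3,  47.7]), np.float64(0.0)]
plug+coil 994 0.0851 [array([-121. ,   18.3]), array([97.5, 14.1]), np.float64(81.6)]
plug 293 0.0856 [array([-125.4,  -15.7]), array([28.9, 12.6]), np.float64(83.1)]
ring 243 0.0792 [array([-128.2,  -46.4]), array([33.9, 26.6]), np.float64(31.3)]
post 90 0.0985 [array([-64.9, -95.4]), array([ 9.8, 12.1]), np.float64(0.1)]
136 4 [-112.6   81.2] 0.079 3.1
142 4 [-113.8   75.3] 0.0795 2.9
148 4 [-114.2   69.2] 0.0789 2.8
154 15 [-114.    63.9] 0.0849 13.7
160 15 [-115.3   57.8] 0.0839 13.7
166 13 [-115.5   51.9] 0.0841 13.5
172 15 [-116.9   45.6] 0.0842 14.6
178 14 [-117.7   39.4] 0.0842 13.0
184 14 [-119.    33.1] 0.0843 13.3
190 15 [-119.9   26.7] 0.0836 14.4
196 15 [-120.2   20.2] 0.0832 14.0
202 14 [-120.9   13.9] 0.0841 13.2
208 13 [-121.7    7.5] 0.0847 12.2
214 14 [-123.2    1.5] 0.0861 13.0
220 14 [-123.7   -5.3] 0.0858 12.5
226 14 [-125.1  -12.1] 0.0856 13.4
232 13 [-125.4  -19.1] 0.0856 12.0
238 15 [-127.3  -25.7] 0.0857 14.5
hole [-60.8 101.7]
pivot [108.4  66.6]
post [-64.9 -94.4]
```

View pics/w5c.png

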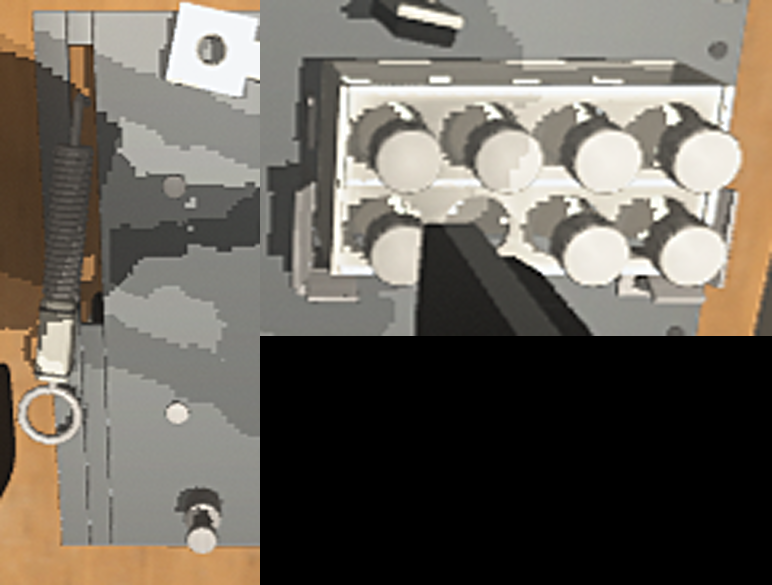

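The rack lies square in the bay, 0.5–1 mm off in y and within the end play in x. The spring runs from the leg at about (-112.3, 85) through the plug at (-125.2, -12), at 7.6° to the deck. Now grasping the plug.

```bash
python3 - <<'E'
from h import *
q=down(85.0)
command_gripper(.036,60)
r.reach(S(-125.2,-12,150),q)
hit=r.move_straight(S(-125.2,-12,97),q,speed=.12,max_force=8); s=r.read_state(); print(hit,s["eef_pos"],np.round(s["contact_force"],1))
command_gripper(.004,80); s=r.read_state(); print(s["grip_width"],np.round(s["contact_force"],1),s["time_s"])
if s["grip_width"]>.010:
    z0=s["eef_pos"]; r.move_straight([z0[0],z0[1],z0[2]+.05],q,speed=.12)
    z=1000*z0[2]+45
    r.reach(S(-61.1,103.7-96.5,z),down(92.62))
    s=r.read_state(); print(s["eef_pos"],S(-61.1,7.2,z),s["grip_width"],s["time_s"])
    i,d,W=cloud("wrist"); save("w6",cv2.resize(i[:230,90:420],None,fx=2.4,fy=2.4,interpolation=2)); np.savez("w6.npz",i=i,d=d,W=W,p=s["eef_pos"],q=s["eef_rot"])
E
```

```text
False [ 0.42834225 -0.14289784  0.09790524] [ 0.1 -0.  -0.1]
0.011772833914481572 [0.6 1.2 4.8] 14.3583
[ 0.49031524 -0.11994155  0.14176505] [np.float64(0.4904347452212354), np.float64(-0.12070051071858133), np.float64(0.14327859195974094)] 0.011800263649234598 15.3083
```

View pics/w6.png

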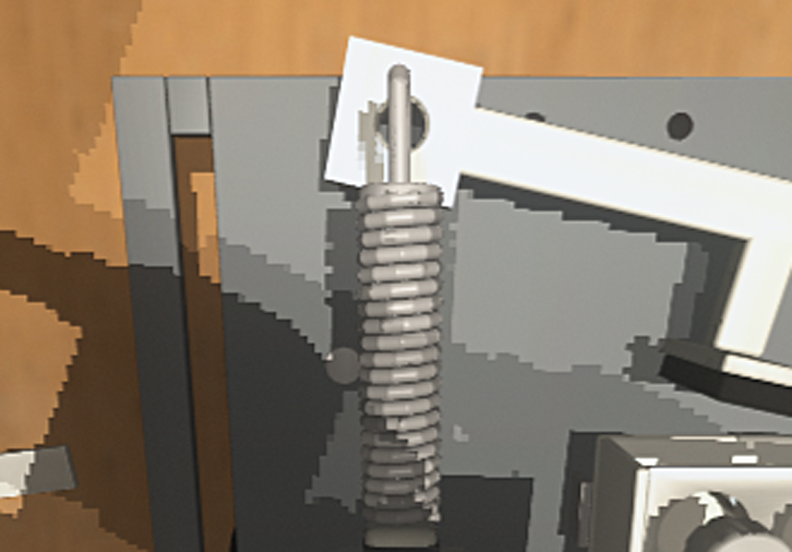

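The spring is held straight. The neck's outer end is at about (256.3,30) full-frame with the arm hole at about (258.3,51.3). I'll compute the leg-to-hole offset.

```bash
python3 - <<'E'
from h import *
f=np.load("w6.npz"); W=f["W"]; i=f["i"]; pose=(f["p"],f["q"])
lo=lambda p:((p[:2]*1000-[551.8,-125.1])@RS).round(1)
z=W[...,2]
print("tcp",lo(f["p"]),f["p"][2])
for row in (27,29,31,40,60,70,90,130): 
    m=(np.arange(512)>235)&(np.arange(512)<280)&(z[row]>.108)&(z[row]<.145)
    if m.any(): print(row,m.sum(),np.flatnonzero(m)[[0,-1]],z[row][m].max().round(4),np.median(z[row][m]).round(4),lo(np.r_[W[row][m].mean(0)]))
for h in(.122,.124): print("legend",lo(ray((256.3,27.5),h,pose=pose)),lo(ray((256.3,30),h,pose=pose)))
g=cv2.cvtColor(i,cv2.COLOR_RGB2GRAY); 
m=(abs(z-.092)<.004); c=np.zeros_like(g); 
print("arm z",np.median(z[m&(np.arange(512)[None]<300)&(np.arange(384)[:,None]<80)]))
hole=(g<140)&(abs(np.arange(512)[None]-258)<14)&(abs(np.arange(384)[:,None]-51)<12)&(z<.088)
ys,xs=np.nonzero(hole); print("hole px",xs.min(),xs.max(),ys.min(),ys.max())
print("hole",lo(ray((258.3,51.3),.092,pose=pose)))
E
```

```text
tcp [-61.2   8. ] 0.14176505172888793
27 5 [254 258] 0.1212 0.1206 [-61.9 106.9]
29 8 [252 259] 0.1238 0.1216 [-62.1 105.9]
31 10 [251 260] 0.1236 0.1221 [-62.1 105. ]
40 10 [251 260] 0.1243 0.1232 [-62.1 101.4]
60 10 [251 260] 0.1244 0.1229 [-62.1  93.9]
70 9 [251 260] 0.1242 0.1231 [-62.2  90. ]
90 36 [239 274] 0.13 0.1281 [-61.6  81.7]
130 34 [239 272] 0.1293 0.1277 [-62.   65.6]
legend [-61.8 106.3] [-61.8 105.4]
legend [-61.8 105.8] [-61.8 104.9]
arm z 0.09188644378591299
hole px 248 266 44 61
hole [-60.9 102.6]
```

```bash
python3 - <<'E'
from h import *
q=down(92.62)
x,y=-61.2+.7,8.0-1.5
r.move_straight(S(x,y,141.5),q,speed=.05)
s=r.read_state(); print(((np.array(s["eef_pos"])[:2]*1000-[551.8,-125.1])@RS).round(1),s["eef_pos"][2],np.round(s["contact_force"],1))
hit=r.move_straight(S(x,y,116.5),q,speed=.04,max_force=4)
s=r.read_state(); print(hit,((np.array(s["eef_pos"])[:2]*1000-[551.8,-125.1])@RS).round(1),s["eef_pos"][2],np.round(s["contact_force"],1),s["time_s"])
i,d,W=cloud("wrist"); save("w7",cv2.resize(i[:120,150:360],None,fx=3,fy=3,interpolation=2)); np.savez("w7.npz",i=i,d=d,W=W,p=s["eef_pos"],q=s["eef_rot"])
z=W[...,2]
for row in (15,20,25,30,40):
    m=(np.arange(512)>235)&(np.arange(512)<280)&(z[row]>.093)&(z[row]<.145); print(row,m.sum(),z[row][m].max().round(4) if m.any() else "")
E
```

```text
[-61.2   6.2] 0.14133567338082456 [-1.3  0.7 -1.1]
False [-60.4   6.5] 0.11655238387931299 [-0.2  0.6 -0.8] 16.3833
15 7 0.094
20 1 0.0931
25 1 0.0932
30 11 0.0966
40 11 0.0985
```

View pics/w7.png

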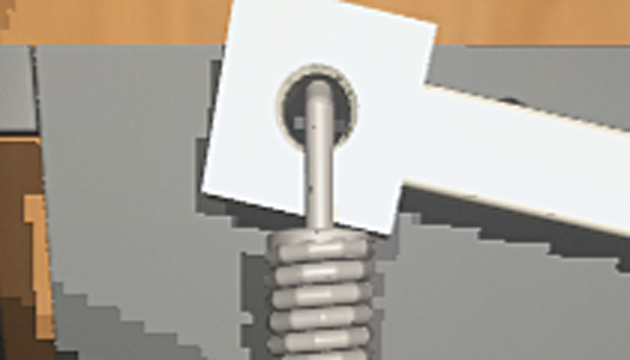

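The leg is down through the hole, with the neck axis at about 96.5 mm. Now I pull across: the arm closes first, then the spring tilts eye-up and stretches to a hover over the post.

```bash
cat >> h.py <<'E'
def eyepose(x,y,z,phi,d=20.,e=36.5):
    """TCP pose for the eye at shaker (x,y,z mm), eye end raised by phi deg"""
    f=np.radians(phi)
    p=S(x,y+e*np.cos(f)+d*np.sin(f),z-e*np.sin(f)+d*np.cos(f))
    ax=np.array([np.cos(YAW),np.sin(YAW),0])
    return p,(Ro.from_rotvec(-f*ax)*Ro.from_quat(down(92.62))).as_quat()
def loc():
    s=r.read_state(); p=np.array(s["eef_pos"])*1000
    return ((p[:2]-[551.8,-125.1])@RS).round(1),p[2].round(1),np.round(RS.T@np.array(s["contact_force"])[:2],1),round(s["contact_force"][2],1),round(s["grip_width"],4),s["time_s"]
E
python3 - <<'E'
from h import *
print(loc())
x=-64.4
r.move_straight(S(-62.5,-15,116),down(92.62),speed=.06); print(loc())
r.move_straight(*eyepose(x,-62,103,3.8),speed=.04); print(loc())
r.move_straight(*eyepose(x,-76,106,4.0),speed=.04); print(loc())
r.move_straight(*eyepose(x,-94.5,106,3.8),speed=.04); print(loc(),eyepose(x,-94.5,106,3.8)[0])
i,d,W=cloud("scene"); np.savez("s8.npz",i=i,W=W); a=cv2.resize(i[150:270,200:350],None,fx=4,fy=4,interpolation=2); save("s8",a)
E
```

```text
(array([-60.3,   6.4]), np.float64(116.7), array([-0.8,  0.3]), np.float64(-1.5), 0.0118, 16.4333)
(array([-62.5, -15.5]), np.float64(116.0), array([-0. , -0.8]), np.float64(-0.3), 0.0116, 16.9417)
(array([-64.3, -23.9]), np.float64(120.6), array([0.7, 0.4]), np.float64(-0.8), 0.0117, 17.35)
(array([-64.8, -37.9]), np.float64(123.0), array([0.4, 5.3]), np.float64(-3.9), 0.0118, 17.8583)
(array([-64.9, -55.5]), np.float64(123.0), array([0.5, 8.4]), np.float64(-2.7), 0.0115, 18.475) [np.float64(0.49006167546286244), np.float64(-0.18473927413550428), np.float64(0.12353703200124098)]
```

View pics/s8.png

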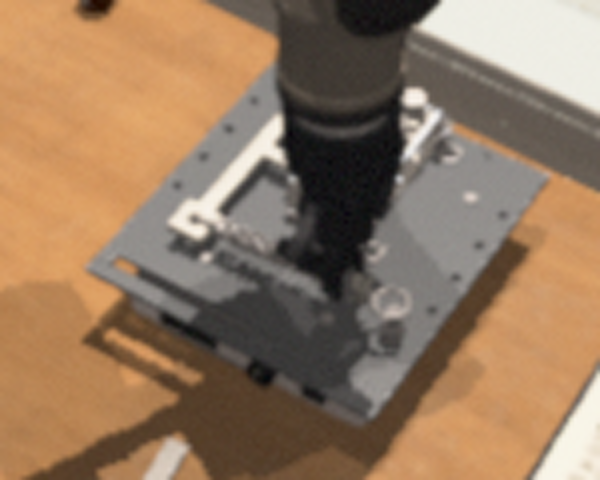

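The scene crop shows the spring hooked and stretched, with the arm closed on the rack. The eye ring is at (391,300) in the crop, i.e. (297.8,225), about over the post. I'll check that by projection.

```bash
python3 - <<'E'
from h import *
m=optics.camera_model("scene"); K=np.array(m["K"]);R=np.array(m["R"]);t=np.array(m["t"])
def pr(p): c=R@np.array(p)+t; c=K@c; return (c[:2]/c[2]).round(1)
print("post head",pr(S(-65,-95,99)),"eye exp",pr(S(-65,-95,106)),"+3x",pr(S(-62,-95,106)),"+3y",pr(S(-65,-92,106)))
f=np.load("s8.npz"); W=f["W"]; z=W[...,2]; L=(W[...,:2]*1000-[551.8,-125.1])@RS
b=(abs(L[...,0]+65)<18)&(L[...,1]>-115)&(L[...,1]<-75)
for lo,hi in((.101,.115),(.093,.101)):
    k=b&(z>lo)&(z<hi); print(lo,k.sum(),L[k].mean(0).round(1) if k.any() else "",L[k].min(0).round(1) if k.any() else "",L[k].max(0).round(1) if k.any() else "", np.median(z[k]) if k.any() else "")
i=f["i"]; save("s8b",cv2.resize(i[205:245,275:320],None,fx=12,fy=12,interpolation=2))
E
```

```text
post head [297.8 226.2] eye exp [297.9 224.6] +3x [298.5 223.8] +3y [297.  224.1]
0.101 40 [-67.7 -91.1] [ -81.9 -105.7] [-53.1 -75. ] 0.10497259567135567
0.093 11 [-67.6 -93.5] [ -77.1 -101.4] [-61.6 -75.3] 0.09829812738226741
```

The ring projects to within about 2 mm of the post axis, and the pull of 8.4 N matches 22 mm of stretch. Lowering over the head.

```bash
python3 - <<'E'
from h import *
x=-64.4
hit=r.move_straight(*eyepose(x,-96,97,1.0),speed=.03,max_force=8); print(hit,loc())
if not hit:
    hit=r.move_straight(*eyepose(x,-95.5,89,-2.0),speed=.03,max_force=9); print(hit,loc(),eyepose(x,-95.5,89,-2)[0])
i,d,W=cloud("scene"); np.savez("s9.npz",i=i,W=W); z=W[...,2]; L=(W[...,:2]*1000-[551.8,-125.1])@RS
b=(abs(L[...,0]+67)<16)&(L[...,1]>-112)&(L[...,1]<-80)&(z>.08)
print(np.histogram(z[b],bins=np.arange(.08,.116,.003)))
E
```

```text
False (array([-64.9, -57.9]), np.float64(115.9), array([0.9, 8.2]), np.float64(-0.2), 0.0117, 18.925)
False (array([-64.9, -58.5]), np.float64(109.9), array([1.3, 8.9]), np.float64(0.2), 0.012, 19.275) [np.float64(0.4901972314897195), np.float64(-0.18770163061616588), np.float64(0.1102616481700232)]
(array([ 5,  8, 19, 11,  2,  9,  5,  1,  0,  0,  0,  0]), array([0.08 , 0.083, 0.086, 0.089, 0.092, 0.095, 0.098, 0.101, 0.104,
       0.107, 0.11 , 0.113, 0.116]))
```

No contact on the way down: the ring now reads about 88 mm and the head 98. I'll ease toward the coil; if the post holds the eye, the pull on the tool must vanish.

```bash
python3 - <<'E'
from h import *
x=-64.4
for y in (-92,-89,-87): 
    r.move_straight(*eyepose(x,y,89,-2.0),speed=.02); print(y,loc())
E
```

```text
-92 (array([-64.8, -54.9]), np.float64(110.1), array([1.7, 7.3]), np.float64(-0.2), 0.0119, 19.65)
-89 (array([-64.6, -53.8]), np.float64(110.3), array([-0.7, -2.1]), np.float64(-2.3), 0.0115, 19.95)
-87 (array([-64.6, -53.4]), np.float64(110.3), array([-3. , -9.9]), np.float64(-4.1), 0.0119, 20.2)
```

The post holds the eye: the force reversed and the tool stopped with the eye about 5–6 mm off the post. Releasing and checking.

```bash
python3 - <<'E'
from h import *
r.move_straight(*eyepose(-64.4,-89.3,89,-2.0),speed=.02); print(loc())
command_gripper(.034,40); print(loc())
p,q=eyepose(-64.4,-89.3,89,-2.0)
r.move_straight([p[0],p[1],.17],q,speed=.12)
r.reach(S(-60,40,270),down(92.62)); 
s=r.read_state(); i,d,W=cloud("wrist"); save("w10",i); np.savez("w10.npz",i=i,d=d,W=W,p=s["eef_pos"],q=s["eef_rot"]); print(s["time_s"])
it,dt,Wt=cloud("top"); np.savez("t10.npz",i=it,W=Wt); i2,d2,W2=cloud("scene"); np.savez("s10.npz",i=i2,W=W2)
v,u=np.mgrid[:384,:512]; L=(W[...,:2]*1000-[551.8,-125.1])@RS; z=W[...,2]
def rep(n,m,k=1):
    m=m&np.isfinite(z); m=m&(cv2.morphologyEx(m.astype(np.uint8),cv2.MORPH_OPEN,np.ones((k,k)))>0)
    if m.sum()>3: print(n,m.sum(),np.median(z[m]).round(4),[np.round(a,1) for a in cv2.minAreaRect(L[m].astype(np.float32))],L[m].min(0).round(1),L[m].max(0).round(1))
B=lambda a,b,c,e:(L[...,0]>a)&(L[...,0]<b)&(L[...,1]>c)&(L[...,1]<e)
rep("caps",B(-15,115,-40,40)&(z>.121)&(z<.133),3)
rep("arm",B(-90,130,45,120)&(z>.089)&(z<.0945),3)
rep("coil",B(-80,-50,-80,50)&(z>.096)&(z<.108),2)
rep("neck",B(-80,-50,48,64)&(z>.0955)&(z<.105))
rep("ring",B(-85,-45,-112,-72)&(z>.083)&(z<.0935))
rep("head",B(-85,-45,-112,-80)&(z>.0955)&(z<.103))
E
```

```text
(array([-64.6, -53.8]), np.float64(110.2), array([-3.2, -1.3]), np.float64(-2.4), 0.012, 20.4667)
(array([-64. , -53.5]), np.float64(110.6), array([0.3, 1. ]), np.float64(0.3), 0.0336, 20.8083)
22.0667
caps 2577 0.1266 [array([50.9, -4.7]), array([103.3,  48.4]), np.float64(0.2)] [ -0.8 -29. ] [102.6  19.6]
arm 3415 0.0918 [array([21., 62.]), array([ 33.9, 200.5]), np.float64(89.1)] [-79.4  45.1] [121.3  80.2]
coil 967 0.0993 [array([-64.4, -13.1]), array([116.7,  12.7]), np.float64(89.7)] [-70.9 -71.4] [-57.8  45.3]
neck 47 0.0963 [array([-65.1,  55.8]), array([15.6,  2.9]), np.float64(89.8)] [-66.5  48. ] [-63.6  63.6]
ring 267 0.0909 [array([-64.7, -87.3]), array([25.4, 26.9]), np.float64(85.5)] [ -78.2 -100.6] [-51.7 -74.7]
head 106 0.0983 [array([-65.5, -95.2]), array([12.4, 11.7]), np.float64(61.1)] [ -71.4 -101.4] [-59.4 -89.1]
```

The rack reads y = -4.7 (home is -5), the arm is closed, the ring is under the head and centred about 7 mm off the post. Last check is the spares and bystanders, then hand in.

```bash
python3 - <<'E'
from h import *
A=np.load("top0.npz")["W"]; W=np.load("t10.npz")["W"]; v,u=np.mgrid[:384,:512]; z=W[...,2]
box=lambda a,b,c,e:(u>a)&(u<b)&(v>c)&(v<e)
for n,b in dict(pile=box(145,205,185,235),drop=box(192,212,148,170),glue=box(148,166,150,172),petri=box(203,230,230,258),tape=box(345,380,222,258)).items():
    o=[]
    for X in(A,W):
        m=b&(X[...,2]>.008); m&=cv2.morphologyEx(m.astype(np.uint8),cv2.MORPH_OPEN,np.ones((3,3)))>0
        o.append((m.sum(),(X[m][:,:2].mean(0)*1000).round(1),np.nanpercentile(X[m][:,2],95).round(3)))
    print(n,o)
m=box(145,205,185,235)&(z>.03); print(cv2.minAreaRect((W[m][:,:2]*1000).astype(np.float32)))
r.finish_job(); print(r.read_state()["time_s"])
E
```

```text
pile [(np.int64(586), array([476.3, 287.4]), np.float64(0.133)), (np.int64(528), array([480.4, 291.6]), np.float64(0.077))]
drop [(np.int64(58), array([693.9, 200.3]), np.float64(0.1)), (np.int64(66), array([693. , 198.7]), np.float64(0.1))]
glue [(np.int64(78), array([679.6, 370.7]), np.float64(0.095)), (np.int64(83), array([680.2, 370.9]), np.float64(0.093))]
petri [(np.int64(356), array([357.3, 139.3]), np.float64(0.023)), (np.int64(412), array([355.1, 121.6]), np.float64(0.672))]
tape [(np.int64(381), array([ 384.2, -426.9]), np.float64(0.058)), (np.int64(375), array([ 384.2, -427.2]), np.float64(0.057))]
((481.46435546875, 294.256591796875), (121.48921203613281, 62.44404220581055), 66.51838684082031)
the job is handed in; nothing more can be done
the job is handed in; nothing more can be done
```

The job is done and handed in at about 22 s of the 51 s allowed. I moved the loaded rack into the bay, then hooked the spring's leg through the arm's hole, stretched it across and set its eye in the post's groove.

What the last checks showed:
- **Rack:** fully home, at (50.9, -4.7) in the shaker frame against (50, -5). It stands square, and the clamp arm is closed on it.
- **Spring leg:** still down through the arm's hole, with the neck lying on the arm.
- **Spring eye:** below the post's head (ring about 90 mm, head 98 mm) and about 7 mm off the post towards the coil. Before I let go, the pull on the tool vanished and reversed when I eased towards the coil, so the post was holding the eye.
- **Spares:** the two spare racks are where they were, with the pile's top now near 75 mm.
- **Bystanders:** dropper, glue and tape agree with the first picture within about 2 mm.
- **Check that disagreed:** in the final top picture the petri dish's position read about 18 mm off. One height in that region read 0.67 m, so the robot arm was in the view there and the reading is not valid. No tool move came near the dish, but I did not re-measure it after the arm was clear.

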